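# Find the blind bore of a press bearing block and hold it bore-up

## Task

The aluminium bearing block of the proofing press lies on its side on the small rest; one end has the deep blind bore, the other only a shallow recess that looks alike. Pick it up, turn it bore-up and try it from below on the downward pin of the bore gauge until the pin bottoms in the bore, then draw it off and out from under the pin. Finish while still holding the block in the gripper, bore straight up, still and well above the table, touching nothing else, and leave the tape roll, clip, eraser and yellow paint tube where they are.

Things in the scene. Friction and masses are not known exactly. Their poses are not given: they have to be found in the camera images.
- block_center (a point): Centre of the loose aluminium bearing block (body block): a square bar 60 long, 40 x 40 mm in section, 0.18 to 0.35 kg. Its own x axis runs along the bar and points out of the end with the blind bore (22 mm diameter, 35 mm deep from that end, centred). The opposite end has a recess of the same diameter only 3 mm deep.
- bore_floor (a point): Centre of the floor of the blind bore, 5 mm behind the block's centre on its axis; axes as block_center.
- block: The bearing block itself; origin at the middle of its underside as it lies, 20 mm below block_center; axes as block_center. It starts lying level on the rest, centre 45 mm above the table, own z up; the bore faces toward the robot, to the right, or right and ahead (x axis at -2.98 to -0.82 rad from the world x axis).
- rest: Fixed dark steel rest under the block; origin on the table. Foot 70 x 70 x 8 mm; post and cork pad no wider than 30 mm across the bar and 46 mm along it, top 25 mm above the table. The block lies along its x axis, to within 0.1 rad.
- gauge: Fixed bore gauge, grey with steel column; origin on the table straight below the pin. Its x axis points from the pin toward the column, roughly away from the robot. Column 20 mm thick, 290 mm high, axis 75 mm behind the pin; foot plate 16 mm high, from 32 to 118 mm behind the pin and 110 mm wide; arm 28 mm wide from the column to 14 mm in front of the pin, underside 252 mm above the table; a collar of radius 10 mm under it reaches down to 242 mm.
- pin_tip (a point): Lowest point of the gauge's fixed vertical steel pin, 12 mm diameter, round tip, pointing down, 150 mm above the table; 92 mm of pin are free below the collar.
- tape: Loose roll of masking tape, 96 mm diameter, 25 mm high, lying flat; a bystander. Origin at its underside.
- clip_b: Loose silver bulldog clip, 58 x 50 x 26 mm; a bystander.
- eraser: Loose blue and white eraser, 21 x 45 x 13 mm; a bystander.
- paint_tube_3: Loose white paint tube with a yellow band, 114 x 29 x 22 mm; a bystander.
There are look-alikes about, which are no part of the job. Of the things like the block, leave any that is orange; of the rest the larger one is meant.

How it is judged:
On the way:
1. the block is bore-up on the gauge with the pin bottomed in its blind bore (angle between block_center's own x axis and vertical below 0.3 rad and x of pin_tip in the frame of bore_floor below 0.005 m and distance between pin_tip and bore_floor below 0.012 m), for 0.1 s.
At the end, for the whole second after the job is handed in: The block is held in the fingers (over 2 N), its bore up to within 0.2 rad of vertical, its centre over 80 mm above the table and over 45 mm sideways from the pin, touching neither gauge nor rest, and moving slower than 20 mm/s (angle between block_center's own x axis and vertical below 0.2 rad and height (world z) of block_center above 0.08 m and horizontal distance between block_center and pin_tip above 0.045 m and contact force between block and the fingers above 2 N and contact force between block and gauge below 0.1 N and contact force between block and rest below 0.1 N and linear speed of block below 0.02 m/s); the arm keeps its last pose, push and grip.
It fails at once if a bystander (tape, clip, eraser, yellow paint tube) is moved by more than 25 mm (distance of any of tape, clip_b, eraser, paint_tube_3 from where it was at the start of the episode above 0.025 m).
It also fails if it takes over 67 s, if anything falls off the work surface, if the arm or the gripper's body presses on something with over 40 N, if the wrist force passes 120 N, or if a joint passes its speed limit or range.

## Robot

A 6-joint arm with a two-finger parallel gripper is mounted at the origin on a cart in front of the work surface, level with it; the furniture and walls round the work are solid. World frame = base frame: x ahead of the robot, y to its left, z up, the work surface at z = 0. Lengths are in m, angles in rad, forces in N, time in s.
With the tool pointing down it reaches from about 0.275 to 0.85 m from the base axis. Payload 5.2 kg.
Tool frame: the origin (TCP) lies on the centre line of the jaws, within the pads' length; the fingertips stand 17 mm ahead of it and the grasp point (between the pads) lies 2 mm behind it (tip_reach is the z of the fingertips in the tool frame, in m); z points along the fingers, x is the direction in which the jaws open and shut, and the axes are right-handed (so a half turn about z gives the same grasp; the last joint's range is limited). The gripper opens to 85 mm and grips with 20 to 120 N. Pads are 22 mm wide; open, the fingers measure 114 mm over their backs; the gripper's body (76 mm by 85 mm) begins 54 mm behind the grasp point. The pads swing forward as they close: fully open they stand 13 mm farther back than shut.
Start: joints at [1.07, 0.259, 1.535, -0, 1.348, -0.203], TCP at [0.161, 0.526, 0.248] pointing down, gripper open.
Joint ranges: [-3.14, 3.14], [-0.91, 2.08], [0.19, 2.58], [-1.22, 4.36], [0.22, 2.71], [-3.12, 3.12]. Speed limits (rad/s): [2.57, 2.57, 3.14, 3.14, 3.14, 3.14].

## Interface

Orientations are given as a rotation vector (axis times angle).
In Python, from rig import * gives the robot as it stands. The module is installed in compiled form; this text tells all that it offers.
- The arm moves only by the shell command python3 -m pendant 'ROWS' [FORCE]. ROWS is JSON, one flat list of numbers, 7 for each row, row after row: the finger opening in mm, from 0 to 85.4, then the shift along the world's x, y, z in units of 30 mm (1.0 is 30 mm), then the turn, a rotation vector about the world's x, y, z in rad. A call has 1 to 8 rows; each row shifts and turns the pose as measured when the row begins; what a row does not reach is not made up. A row lasts 1/10 s, in which the tool goes at most 50 mm and 8.59 degrees, less where a joint would pass 70% of its speed; a pose out of reach is approached as far as the arm can. A call is refused whole if a number of a shift passes 1 or a number of a turn 0.15, either way. A call with a gripper value outside its range is refused whole. The fingers move at their own pace and stop on an object; FORCE is the grip in N (left out, the last holds). Time passes only in rows, so rows that do not move let the fingers close. It gives the time, the measured TCP pose, the force and the opening at its end, in the units of the state.
- read_state(): the state, without advancing time (a new reading comes with each control period).
- camera(name): name is "side" or "top" or "wrist"; returns a dict with "pixels" (400x640x3 uint8, blue, green, red), "intrinsics" (3x3 intrinsics, pixels), "T" (4x4, takes a point from camera to world coordinates); the wrist camera has in their place "tool_from_camera" (4x4, takes a point from camera to tool coordinates, whose origin is the TCP and whose axes are the tool frame's). Camera axes: x right, y up, looking along -z (the intrinsics and any distortion apply to the point x, -y, -z); pixel columns grow to the right and rows downward; lengths in m; the calibration is good to about 2 mm. A picture is of the moment at which its call begins: read the wrist's pose just before it. There is no depth.
- hand_in(): hands the job in, once; it reports no verdict.
The state is a dict: "time": time; "qpos": joint angles; "dq": joint speeds; "joint_efforts": joint torques, N m; "position": TCP position; "orientation": TCP orientation; "wrist_force": force on the tool from outside, world axes, zero at the start; "wrist_torque": the same for the moment, N m; "grip_width": finger opening in m.
Only numpy, scipy, OpenCV 4.12 (cv2) and the standard library are available. Lean on these libraries where they do the work, as an engineer would, in place of code of your own. Each camera call takes 0.05 s, during which the arm holds its last target.

## Working session

There is one attempt and no reset: what is moved stays moved. The work goes in short steps, Python scripts to look and compute and a shell command to move; the robot and the scene stay as the last step left them, time stands still between calls to the robot, and variables do not carry over. Pictures are saved under pics/ and viewed, and the job is handed in when it is done.

```bash
mkdir -p pics; cat > h.py <<'E'
import numpy as np,cv2
from rig import *
from scipy.spatial.transform import Rotation as R
def proj(c,P,T=None):
    T=c["T"] if T is None else T
    P=np.atleast_2d(P); q=(np.linalg.inv(T)@np.c_[P,np.ones(len(P))].T)[:3]
    q=np.array([q[0],-q[1],-q[2]]); u=c["intrinsics"]@q; return (u[:2]/u[2]).T
def ray(c,uv,z,T=None):
    T=c["T"] if T is None else T
    d=np.linalg.inv(c["intrinsics"])@np.array([uv[0],uv[1],1.]); d=T[:3,:3]@np.array([d[0],-d[1],-d[2]])
    o=T[:3,3]; return o+d*(z-o[2])/d[2]
def toolT(s):
    T=np.eye(4);T[:3,:3]=R.from_rotvec(s["orientation"]).as_matrix();T[:3,3]=s["position"];return T
E
python3 - <<'E'
from h import *
s=read_state();print(s)
for n in("side","top","wrist"):
    c=camera(n);cv2.imwrite(f"pics/{n}0.png",c["pixels"]);print(n,{k:v for k,v in c.items() if k!="pixels"})
E
```

```text
{'time': 0.0, 'qpos': array([ 1.07019742e+00,  2.59344527e-01,  1.53615419e+00, -3.60881483e-06,
        1.34800063e+00, -2.02813682e-01]), 'dq': array([-0.00037752, -0.0005566 ,  0.001314  , -0.00096092,  0.00022853,
        0.00050902]), 'joint_efforts': array([ 3.56123737e-04, -4.46022713e+01, -2.90575433e+01, -3.22750407e-05,
        1.15189658e-02, -2.91187405e-05]), 'position': array([0.16109769, 0.52532245, 0.24744532]), 'orientation': array([ 2.52575024,  1.86685003, -0.00271472]), 'wrist_force': array([ 0.56615452, -0.05637258, -0.24982618]), 'wrist_torque': array([-0.02104308, -0.00851633,  0.03150979]), 'grip_width': 0.08521396792324014}
side {'intrinsics': array([[362.00036122,   0.        , 323.14130445],
       [  0.        , 362.00036122, 193.56765219],
       [  0.        ,   0.        ,   1.        ]]), 'T': array([[ 0.97153303,  0.11652965, -0.20626299,  0.31053713],
       [-0.2368078 ,  0.45285763, -0.85955921, -0.83779791],
       [-0.00675637,  0.88393485,  0.46756127,  0.5967251 ],
       [ 0.        ,  0.        ,  0.        ,  1.        ]])}
top {'intrinsics'
[... 245 characters left out ...]
0.02724869, -0.0032656 ,  0.01401273],
       [-0.00587829,  0.09636172,  0.99532902,  1.16071458],
       [ 0.        ,  0.        ,  0.        ,  1.        ]])}
wrist {'intrinsics': array([[298.35198166,   0.        , 324.09108083],
       [  0.        , 298.35198166, 200.2800807 ],
       [  0.        ,   0.        ,   1.        ]]), 'tool_from_camera': array([[ 9.99999805e-01, -3.73560832e-04, -4.99916381e-04,
         3.34341174e-05],
       [-5.11279931e-04, -9.49739441e-01, -3.13041105e-01,
        -7.91988934e-02],
       [-3.57850408e-04,  3.13041300e-01, -9.49739447e-01,
        -1.25227442e-01],
       [ 0.00000000e+00,  0.00000000e+00,  0.00000000e+00,
         1.00000000e+00]])}
```

View pics/side0.png

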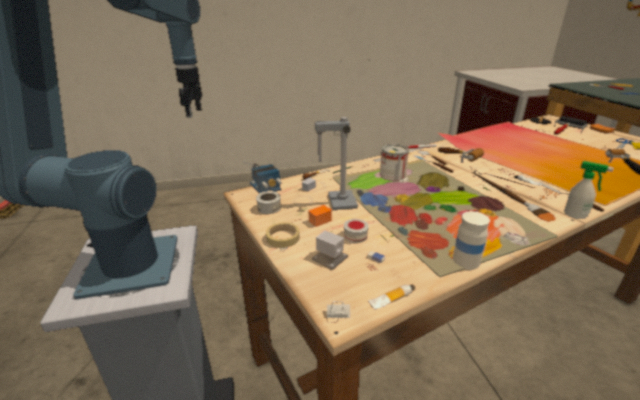

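View pics/top0.png

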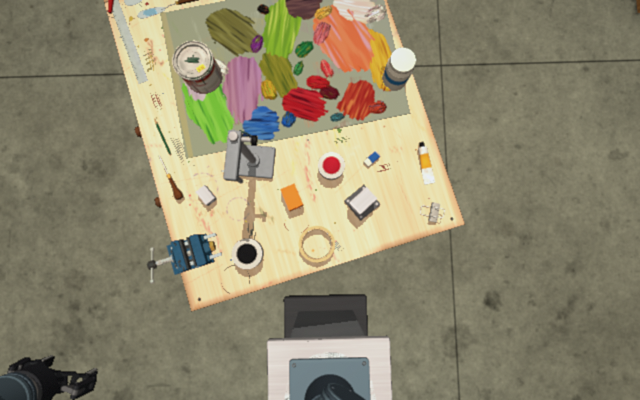

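View pics/wrist0.png

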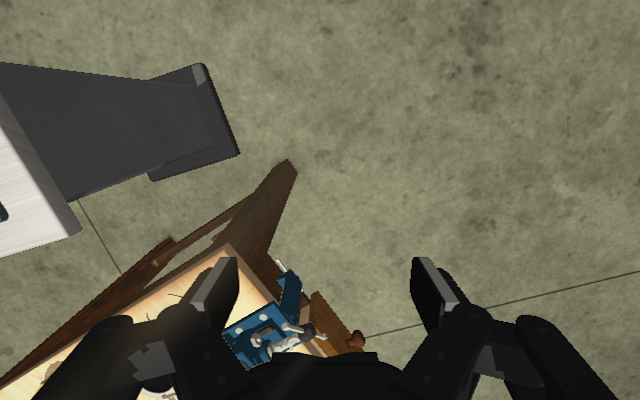

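```bash
python3 - <<'E'
from h import *
t=cv2.imread("pics/top0.png");s=cv2.imread("pics/side0.png")
a=cv2.resize(t[175:235,322:402],None,fx=7,fy=7,interpolation=cv2.INTER_CUBIC)
cv2.imwrite("pics/z1.png",a)
cv2.imwrite("pics/z2.png",cv2.resize(s[215:280,300:390],None,fx=7,fy=7,interpolation=cv2.INTER_CUBIC))
cv2.imwrite("pics/z3.png",cv2.resize(t[120:190,210:290],None,fx=7,fy=7,interpolation=cv2.INTER_CUBIC))
cv2.imwrite("pics/z4.png",cv2.resize(s[110:220,300:370],None,fx=5,fy=5,interpolation=cv2.INTER_CUBIC))
E
```

```text
(no output)
```

View pics/z1.png

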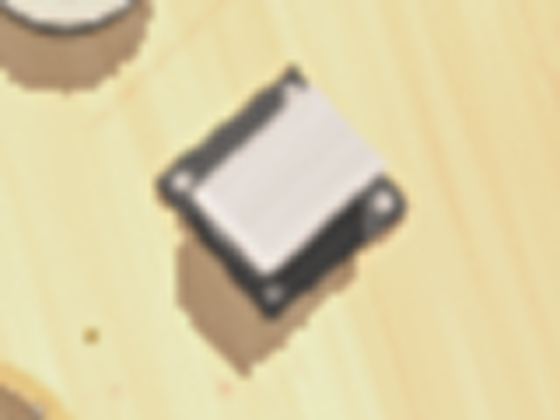

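View pics/z2.png

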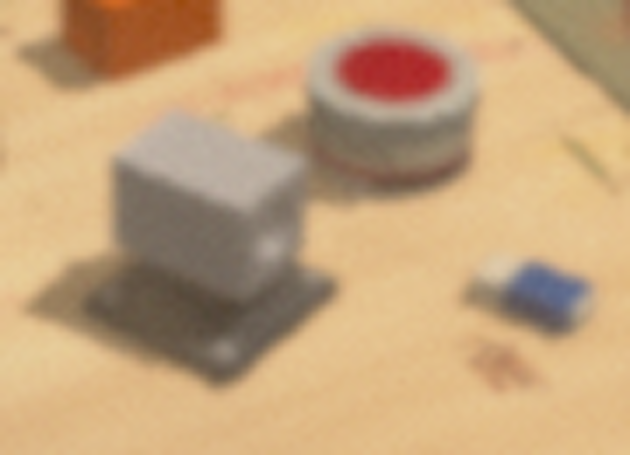

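View pics/z3.png

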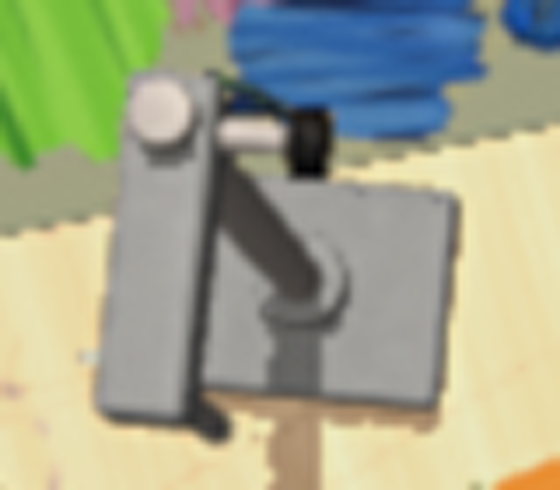

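View pics/z4.png

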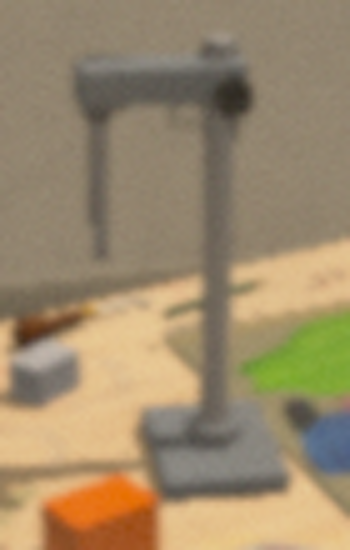

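```bash
python3 - <<'E'
from h import *
c=camera("top");s=camera("side")
pts=[(349.9,202.9),(364.4,186.9),(377,198.6),(360.3,214.3)]
W=np.array([ray(c,p,.065) for p in pts]);print(W)
print(W.mean(0))
for i,j in((0,1),(3,2),(0,3),(1,2)):
    d=W[j]-W[i];print(np.linalg.norm(d),np.arctan2(d[1],d[0]))
a=np.arctan2(*(W[1]+W[2]-W[0]-W[3])[[1,0]]);m=W.mean(0)
ex=np.array([np.cos(a),np.sin(a),0]);ey=np.array([-ex[1],ex[0],0]);print("a",a)
P=[m+ex*.03*i+ey*.02*j+[0,0,k] for k in(0,-.04) for i,j in((-1,1),(1,1),(1,-1),(-1,-1))]
print((proj(s,P)-[300,215])*7); print((proj(c,P)-[322,175])*7)
# gauge: arm top outline; column top circle z=.29
col=ray(c,(210+162/7,120+110/7),.29);print("col",col)
# arm front end mid: z top ~? 
for z in(.252,.28): print(z,ray(c,(210+148/7,120+412/7),z))
# foot plate corners z=.016
for p in((455,195),(437,403),(205,390)): print("foot",ray(c,(210+p[0]/7,120+p[1]/7),.016))
# pin tip in side
for n,p in(("tape",(318,245)),("clip",(433,212)),("tube",(425,163)),("eraser",(372,158)),("orange",(291,199)),("cupred",(330,166)),("whitecup",(247,254)),("bottle",(400,68)),("small",(207,195)),("vise",(195,255))): print(n,ray(c,p,.02))
E
```

```text
[[ 0.49699255 -0.06381456  0.065     ]
 [ 0.53666943 -0.10191088  0.065     ]
 [ 0.50602437 -0.13261217  0.065     ]
 [ 0.46746629 -0.08901007  0.065     ]]
[ 0.50178816 -0.09683692  0.065     ]
0.05500531618443254 -0.7650783595992072
0.058205394216940196 -0.8467136592358785
0.03881513088459177 -2.4351711847048665
0.04337843792371492 -2.3552781727570142
a -0.8070504248905909
[[160.4028346  107.13048126]
 [298.83912797 155.59440576]
 [242.51471538 210.70670946]
 [101.37297161 158.97332674]
 [161.13724639 194.28037135]
 [296.85371574 244.43240627]
 [241.6166895  301.30665111]
 [103.30110232 247.84316536]]
[[188.57439823 199.65031914]
 [304.39431493  82.2344703 ]
 [384.00907506 159.52393607]
 [268.16562848 277.52018375]
 [181.52641624 208.98335441]
 [293.33619489  95.6255081 ]
 [370.14310191 170.25002218]
 [258.31122963 284.1485973 ]]
col [0.6214681  0.18555645 0.29      ]
0.252 [0.53843219 0.19801659 0.252     ]
0.28 [0.53421539 0.19234692 0.28      ]
foot [0.65440202 0.12779965 0.016     ]
foot [0.57438451 0.13602588 0.016     ]
foot [0.58180882 0.22407386 0.016     ]
tape [0.39310091 0.01979456 0.02      ]
clip [ 0.47102982 -0.28382819  0.02      ]
tube [ 0.60156561 -0.2694739   0.02      ]
eraser [ 0.61891468 -0.12970185  0.02      ]
orange [0.51545436 0.0876355  0.02      ]
cupred [ 0.60052865 -0.01762032  0.02      ]
whitecup [0.37475241 0.20519258 0.02      ]
bottle [ 0.8638157  -0.21505812  0.02      ]
small [0.53213114 0.30908748 0.02      ]
vise [0.37577874 0.34074081 0.02      ]
```

```bash
cat > rec.py <<'E'
from h import *
import json
s=read_state();open("log.jsonl","a").write(json.dumps([list(s["qpos"]),list(s["position"]),list(s["orientation"])])+"\n")
E
python3 rec.py
python3 -m pendant '[85,0.48,-0.88,0,0,0,-0.15,85,0.48,-0.88,0,0,0,-0.15,85,0.48,-0.88,0,0,0,-0.15,85,0.48,-0.88,0,0,0,-0.15,85,0.48,-0.88,0,0,0,-0.15,85,0.48,-0.88,0,0,0,-0.15]' 40; python3 rec.py
python3 -m pendant '[85,0.48,-0.88,0.3,0,0,0,85,0.48,-0.88,0.3,0,0,0,85,0.48,-0.88,0.3,0.1,0,0,85,0.48,-0.88,0.3,0.1,0,0,85,0.48,-0.88,0.3,0,0,0,85,0.48,-0.88,0.3,0,0,0]'; python3 rec.py
cat log.jsonl
```

```text
time: 0.85
position: [0.2478, 0.3643, 0.2467]
orientation: [-3.088, -0.574, 0.002]
wrist_force: [-0.4, -0.1, 1.5]
grip_width: 0.0852
time: 1.45
position: [0.3352, 0.1994, 0.3016]
orientation: [-2.889, -0.536, -0.058]
wrist_force: [0.6, 0.1, 0.6]
grip_width: 0.0845
[[1.0701901288491718, 0.25900491260206276, 1.5354428658949961, 3.253878202151494e-05, 1.3479893179711826, -0.20278059647452543], [0.16125617148957702, 0.5256287182468835, 0.24791367009594778], [2.5261808416199285, 1.867073806115238, -0.0012244576697307775]]
[[0.7184166559402755, 0.05979996172399583, 1.7801668105039352, 0.0011541397752862944, 1.3021804347092203, 0.3504371304383996], [0.24776927188335734, 0.364290056257563, 0.24665234772833922], [-3.087991506270017, -0.5741682000281655, 0.0016394978396409947]]
[[0.05729400884499291, -0.13449599939338222, 1.8466944012748563, 0.20884491807720776, 1.4190108335978167, -0.34006579597885317], [0.3351591876302642, 0.19942723773897647, 0.3016406840314146], [-2.8886978155929435, -0.5357253064231521, -0.058018354934892796]]
```

```bash
cat > fk.py <<'E'
from h import *
import json
from scipy.optimize import least_squares
e=lambda a,t:R.from_euler(a,t).as_matrix()
def ori(q,s4,s6,m): return e('z',q[0])@e('y',q[1]+q[2])@e('z',s4*q[3])@e('y',q[4])@e('z',s6*q[5]+m)
def pos(q,p,s4):
    h,L1,ex,L2,oy,L3,ey2=p
    A=e('z',q[0]);B=A@e('y',q[1]);C=B@e('y',q[2]);D=C@e('z',s4*q[3])@e('y',q[4])
    return A@[0,oy,h]+B@[0,0,L1]+C@[ex,0,L2]+D@[0,0,L3]
E
python3 - <<'E'
from fk import *
D=[json.loads(l) for l in open("log.jsonl")]
for s4 in(1,-1):
  for s6 in(1,-1):
    for m in(0,np.pi/2,np.pi,-np.pi/2):
      er=[np.linalg.norm(R.from_matrix(ori(q,s4,s6,m).T@R.from_rotvec(o).as_matrix()).as_rotvec()) for q,p,o in D]
      if max(er)<.5: print(s4,s6,m,er)
for s4 in(1,-1):
  r=least_squares(lambda p:np.concatenate([pos(q,p,s4)-np.array(P) for q,P,o in D]+[1e-4*(p-x0)]),x0:=np.array([.2,.35,0,.35,.11,.2,0]));print(s4,r.x.round(4),np.abs(r.fun).max())
E
```

```text
1 1 3.141592653589793 [np.float64(2.426103679480772e-16), np.float64(6.454652036951468e-16), np.float64(5.359035356729183e-16)]
-1 1 3.141592653589793 [np.float64(6.507756404315181e-05), np.float64(0.002308279550573096), np.float64(0.4176898361544159)]
1 [0.2217 0.5344 0.0602 0.4259 0.1108 0.3372 0.    ] 1.8439992368908488e-05
-1 [-0.3722  0.5224  0.1152  0.4415  0.1113 -0.3303  0.    ] 0.009234191210925113
```

```bash
cat >> fk.py <<'E'
p0=np.array([0.2217,0.5344,0.0602,0.4259,0.1108,0.3372,0.])
LO=np.array([-3.14,-.91,.19,-1.22,.22,-3.12])+.03;HI=np.array([3.14,2.08,2.58,4.36,2.71,3.12])-.03
def ik(P,M,q0):
    f=lambda q:np.r_[(pos(q,p0,1)-P)*5,R.from_matrix(ori(q,1,1,np.pi).T@M).as_rotvec(),1e-3*(q-q0)]
    r=least_squares(f,np.clip(q0,LO+1e-3,HI-1e-3),bounds=(LO,HI));return r.x,np.abs(r.fun[:6]).max()
def down(phi): # tool x azimuth phi
    x=np.array([np.cos(phi),np.sin(phi),0]);z=np.array([0,0,-1.]);return np.c_[x,np.cross(z,x),z]
def tilt(phi,th,opt):
    M=down(phi);d=M[:,1]*(1 if opt==1 else -1)
    ax=np.cross(d,[0,0,1.]);return R.from_rotvec(ax*th).as_matrix()@M
E
python3 - <<'E'
from fk import *
PT=np.array([.547,.19,.11])
for opt in(1,2):
  for be in np.arange(-1.2,1.9,.2):
    phi=be+np.pi/2 if opt==1 else be-np.pi/2   # y azimuth=phi-pi/2
    # start: above at (.45,0,.3), down
    P=np.array([.45,.05,.30]); best=None
    for k in(-1,0,1):
        q=np.array([-.1,0,1.8,0,1.4,np.clip(-.1-phi+2*np.pi*k,-3,3)])
        q,er=ik(P,down(phi),q)
        if er>1e-3: continue
        q0=q;E=0;step=0
        for th in np.linspace(0,np.pi/2,19):
            qn,er=ik(P,tilt(phi,th,opt),q);E=max(E,er);step=max(step,np.abs(qn-q).max());q=qn
        qa=q
        for f in np.linspace(0,1,11):
            qn,er=ik(P+(PT-P)*f,tilt(phi,np.pi/2,opt),q);E=max(E,er);step=max(step,np.abs(qn-q).max());q=qn
        for f in np.linspace(0,.05,4):
            qn,er=ik(PT+[0,0,f],tilt(phi,np.pi/2,opt),q);E=max(E,er);q=qn
        print(opt,round(be,1),k,"E%.3f step%.2f"%(E,step),q0.round(2)[5],q.round(2))
E
```

```text
1 -1.2 -1 E0.151 step0.10 -0.51 [ 0.69  0.93  1.46 -1.19  1.78  0.87]
1 -1.2 0 E0.151 step0.10 -0.51 [ 0.69  0.93  1.46 -1.19  1.78  0.87]
1 -1.0 -1 E0.249 step0.12 -0.71 [ 0.72  0.85  1.54 -1.19  1.66  0.85]
1 -1.0 0 E0.249 step0.12 -0.71 [ 0.72  0.85  1.54 -1.19  1.66  0.85]
1 -0.8 -1 E0.371 step0.15 -0.91 [ 0.73  0.77  1.62 -1.19  1.55  0.81]
1 -0.8 0 E0.371 step0.15 -0.91 [ 0.73  0.77  1.62 -1.19  1.55  0.81]
1 -0.6 -1 E0.529 step0.20 -1.11 [ 0.73  0.68  1.69 -1.19  1.41  0.72]
1 -0.6 0 E0.529 step0.20 -1.11 [ 0.73  0.68  1.69 -1.19  1.41  0.72]
1 -0.4 -1 E0.634 step0.69 -1.31 [ 0.7   0.54  1.78 -1.19  1.21  0.56]
1 -0.4 0 E0.634 step0.69 -1.31 [ 0.7   0.54  1.78 -1.19  1.21  0.56]
1 -0.2 -1 E0.771 step0.60 -1.51 [ 0.53  0.28  1.97 -1.19  0.75  0.2 ]
1 -0.2 0 E0.771 step0.60 -1.51 [ 0.53  0.28  1.97 -1.19  0.75  0.2 ]
1 -0.0 -1 E0.804 step0.38 -1.71 [-0.03  0.03  2.26  1.51  0.25 -3.09]
1 -0.0 0 E0.804 step0.38 -1.71 [-0.03  0.03  2.26  1.51  0.25 -3.09]
1 0.2 -1 E0.798 step0.27 -1.91 [-0.01  0.04  2.24  1.45  0.25 -3.09]
1 0.2 0 E0.798 step0.27 -1.91 [-0.01  0.04  2.24  1.45  0.
[... 2428 characters left out ...]
.25  1.59  1.57 -1.5 ]
2 1.2 0 E0.000 step0.09 0.23 [-0.54  0.81  2.09  1.41  1.61 -1.34]
2 1.2 1 E0.000 step0.09 0.23 [-0.54  0.81  2.09  1.41  1.61 -1.34]
2 1.4 -1 E0.000 step0.09 0.03 [-0.5   0.84  1.93  1.26  1.69 -1.21]
2 1.4 0 E0.000 step0.09 0.03 [-0.5   0.84  1.93  1.26  1.69 -1.21]
2 1.4 1 E0.000 step0.09 0.03 [-0.5   0.84  1.93  1.26  1.69 -1.21]
2 1.6 -1 E0.000 step0.09 -0.17 [-0.45  0.88  1.76  1.14  1.8  -1.12]
2 1.6 0 E0.000 step0.09 -0.17 [-0.45  0.88  1.76  1.14  1.8  -1.12]
2 1.6 1 E0.000 step0.09 -0.17 [-0.45  0.88  1.76  1.14  1.8  -1.12]
2 1.8 -1 E0.000 step0.08 -0.37 [-0.39  0.93  1.59  1.04  1.92 -1.04]
2 1.8 0 E0.000 step0.08 -0.37 [-0.39  0.93  1.59  1.04  1.92 -1.04]
```

```bash
cat > go.py <<'E'
from fk import *
def go(P,M):
    s=read_state();T=toolT(s)
    print("t%.2f"%s["time"],"pos",s["position"].round(4),"shift30",((np.array(P)-T[:3,3])/.03).round(2),"turn",R.from_matrix(M@T[:3,:3].T).as_rotvec().round(3),"q",s["qpos"].round(2),"F",s["wrist_force"].round(1),"w",round(s["grip_width"],4))
E
python3 - <<'E'
from go import *
go([.502,-.097,.20],down(-2.378))
c=camera("side")
for z in(.03,.035,.04,.045,.05,.06):
  print(z,ray(c,(300+105/5,110+480/5),z)) # orange top left-ish?
E
python3 - <<'E'
import cv2
s=cv2.imread("pics/side0.png");t=cv2.imread("pics/top0.png")
import numpy as np
cv2.imwrite("pics/z5.png",np.hstack([cv2.resize(s[195:235,300:340],None,fx=10,fy=10,interpolation=cv2.INTER_CUBIC),cv2.resize(t[180:220,270:310],None,fx=10,fy=10,interpolation=cv2.INTER_CUBIC)]))
E
```

```text
t1.45 pos [0.3352 0.1994 0.3016] shift30 [ 5.56 -9.88 -3.39] turn [-0.055  0.284 -2.732] q [ 0.06 -0.13  1.85  0.21  1.42 -0.34] F [0.6 0.1 0.6] w 0.0845
0.03 [0.53422515 0.12451185 0.03      ]
0.035 [0.53225163 0.11602176 0.035     ]
0.04 [0.53027812 0.10753166 0.04      ]
0.045 [0.52830461 0.09904157 0.045     ]
0.05 [0.52633109 0.09055148 0.05      ]
0.06 [0.52238406 0.07357129 0.06      ]
```

View pics/z5.png

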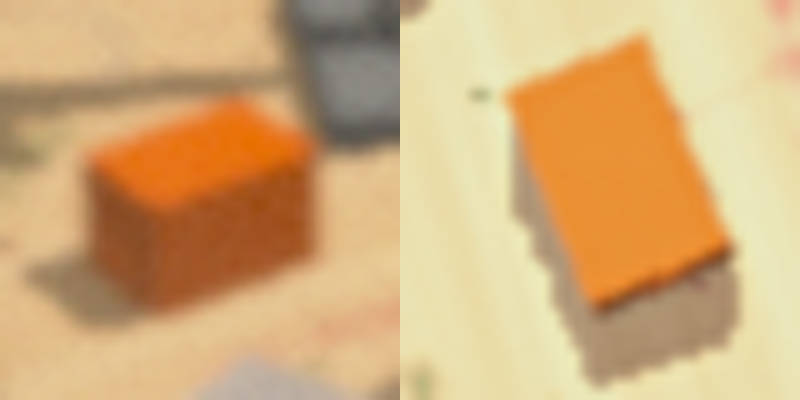

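```bash
python3 -m pendant '[85,0.28,-0.5,-0.1,-0.003,0.014,-0.14,85,0.28,-0.5,-0.1,-0.003,0.014,-0.14,85,0.28,-0.5,-0.1,-0.003,0.014,-0.14,85,0.28,-0.5,-0.1,-0.003,0.014,-0.14,85,0.28,-0.5,-0.1,-0.003,0.014,-0.14,85,0.28,-0.5,-0.1,-0.003,0.014,-0.14,85,0.28,-0.5,-0.1,-0.003,0.014,-0.14,85,0.28,-0.5,-0.1,-0.003,0.014,-0.14]' >/dev/null;  python3 rec.py
python3 -m pendant '[85,0.28,-0.5,-0.1,-0.003,0.014,-0.14,85,0.28,-0.5,-0.1,-0.003,0.014,-0.14,85,0.28,-0.5,-0.1,-0.003,0.014,-0.14,85,0.28,-0.5,-0.1,-0.003,0.014,-0.14,85,0.28,-0.5,-0.1,-0.003,0.014,-0.14,85,0.28,-0.5,-0.1,-0.003,0.014,-0.14,85,0.28,-0.5,-0.1,-0.003,0.014,-0.14,85,0.28,-0.5,-0.1,-0.003,0.014,-0.14]' >/dev/null;  python3 rec.py
python3 - <<'E'
from go import *
go([.502,-.097,.20],down(-2.378))
E
```

```text
t3.10 pos [ 0.4769 -0.0524  0.2534] shift30 [ 0.84 -1.49 -1.78] turn [ 0.003  0.033 -0.396] q [-0.35  0.11  1.71  0.01  1.29  1.62] F [-0.4 -0.3  0.2] w 0.0851
```

```bash
python3 -m pendant '[85,0.28,-0.5,-0.5,0.001,0.01,-0.13,85,0.28,-0.5,-0.5,0.001,0.01,-0.13,85,0.28,-0.5,-0.5,0.001,0.01,-0.13,85,0,0,-0.1,0,0,0,85,0,0,0,0,0,0]' >/dev/null;  python3 rec.py
python3 - <<'E'
from go import *
go([.502,-.097,.20],down(-2.378))
s=read_state();c=camera("wrist");T=toolT(s)@c["tool_from_camera"]
cv2.imwrite("pics/w1.png",c["pixels"])
a=-.807;ex=np.array([np.cos(a),np.sin(a),0]);ey=np.array([-ex[1],ex[0],0]);m=np.array([.502,-.097,.065])
P=[m+ex*.03*i+ey*.02*j+[0,0,k] for k in(0,-.04) for i,j in((-1,1),(1,1),(1,-1),(-1,-1))]
print(proj(c,P,T))
E
```

```text
t3.60 pos [ 0.5043 -0.0993  0.2028] shift30 [-0.08  0.08 -0.09] turn [0.002 0.001 0.011] q [-0.41  0.23  1.69 -0.    1.22  1.98] F [0.5 1.2 0.2] w 0.0848
[[304.23522625 228.46633392]
 [302.13174936 166.70900018]
 [346.8262097  166.23632379]
 [346.01873263 228.05409552]
 [306.571535   213.72326257]
 [304.87270021 158.76462844]
 [343.99500637 158.34732446]
 [343.44521294 213.35322997]]
```

View pics/w1.png

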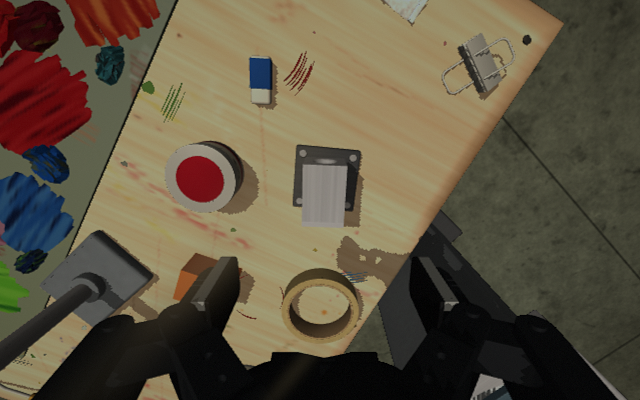

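```bash
python3 - <<'E'
import cv2
t=cv2.imread("pics/w1.png")
cv2.imwrite("pics/z6.png",cv2.resize(t[135:235,280:375],None,fx=6,fy=6,interpolation=cv2.INTER_CUBIC))
E
```

```text
(no output)
```

View pics/z6.png

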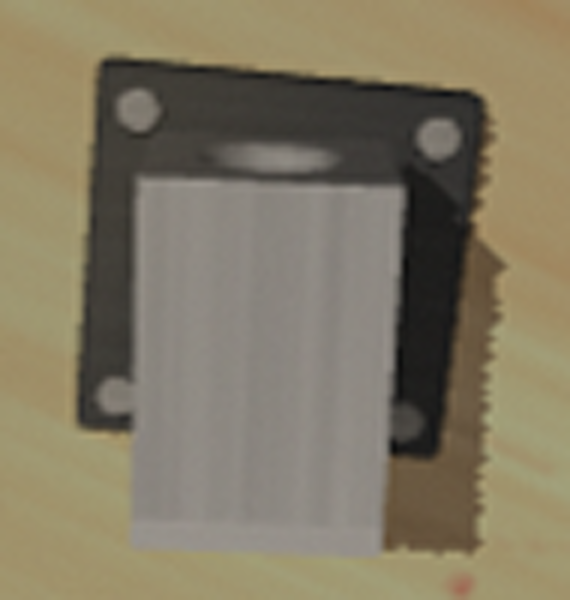

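```bash
python3 - <<'E'
from go import *
s=read_state();c=camera("wrist");T=toolT(s)@c["tool_from_camera"]
W=np.array([ray(c,(280+u/6,135+v/6),.065,T) for u,v in((133,550),(137,180),(405,185),(385,551))])
print(W,W.mean(0))
for i,j in((0,1),(3,2),(0,3),(1,2)):
    d=W[j]-W[i];print(np.linalg.norm(d),np.arctan2(d[1],d[0]))
d=W[1]+W[2]-W[0]-W[3];print(np.arctan2(d[1],d[0]))
go([*W.mean(0)[:2],.043],down(-2.378))
E
```

```text
[[ 0.49839027 -0.06147002  0.065     ]
 [ 0.53781398 -0.10638182  0.065     ]
 [ 0.50813774 -0.13316868  0.065     ]
 [ 0.46896544 -0.08882204  0.065     ]] [ 0.50332686 -0.09746064  0.065     ]
0.05976034439690004 -0.8503808892126512
0.059170039683608185 -0.8472731920745179
0.04017403053167293 -2.3926863713721658
0.0399776808232502 -2.4073228731088183
-0.8488347530955314
t3.70 pos [ 0.5044 -0.0992  0.2037] shift30 [-0.04  0.06 -5.36] turn [0.003 0.002 0.011] q [-0.41  0.23  1.69 -0.    1.22  1.98] F [-0.3  0.6  0.1] w 0.0852
```

```bash
python3 -m pendant '[85,-0.04,0.06,-0.9,0,0,-0.02,85,0,0,-0.9,0,0,0,85,0,0,-0.9,0,0,0,85,0,0,-0.9,0,0,0,85,0,0,-0.8,0,0,0,85,0,0,-0.4,0,0,0,85,0,0,0,0,0,0]' ;  python3 rec.py
python3 - <<'E'
from go import *
go([.5033,-.0973,.044],down(-2.41))
E
```

```text
time: 4.4
position: [0.5055, -0.0935, 0.0639]
orientation: [-1.144, 2.911, -0.022]
wrist_force: [-0.7, 0.1, 1.0]
grip_width: 0.0847
t4.40 pos [ 0.5055 -0.0935  0.0639] shift30 [-0.07 -0.13 -0.66] turn [ 0.008  0.018 -0.017] q [-0.4   0.39  1.86 -0.    0.87  1.99] F [-0.7  0.1  1. ] w 0.0847
```

```bash
python3 -m pendant '[85,-0.07,-0.13,-0.35,0.008,0.018,-0.017,85,0,0,-0.35,0,0,0,85,0,0,0,0,0,0]' 
python3 - <<'E'
from go import *
go([.5033,-.0973,.044],down(-2.41))
E
```

```text
time: 4.7
position: [0.5049, -0.0976, 0.0444]
orientation: [-1.125, 2.93, -0.004]
wrist_force: [0.3, 0.6, 0.1]
grip_width: 0.0847
t4.70 pos [ 0.5049 -0.0976  0.0444] shift30 [-0.05  0.01 -0.01] turn [ 0.001  0.003 -0.002] q [-0.41  0.43  1.87  0.    0.85  2.  ] F [0.3 0.6 0.1] w 0.0847
```

Close gently, then raise force.

```bash
python3 -m pendant '[40,-0.05,0,0,0,0,0,30,0,0,0,0,0,0,30,0,0,0,0,0,0,30,0,0,0,0,0,0,30,0,0,0,0,0,0,30,0,0,0,0,0,0]' 30
python3 -m pendant '[30,0,0,0,0,0,0,30,0,0,0,0,0,0]' 60;python3 rec.py
python3 -m pendant '[30,0,0,0.5,0,0,0,30,0,0,0.8,0,0,0,30,0,0,0.9,0,0,0,30,0,0,0.9,0,0,0,30,0,0,0.9,0,0,0,30,0,0,0.9,0,0,0,30,0,0,0.9,0,0,0,30,0,0,0.9,0,0,0]'; python3 rec.py
python3 - <<'E'
from go import *
s=read_state();c=camera("wrist");cv2.imwrite("pics/w2.png",c["pixels"])
go([.45,.05,.30],down(-2.41))
E
```

```text
time: 5.3
position: [0.5039, -0.0979, 0.0455]
orientation: [-1.125, 2.929, -0.006]
wrist_force: [0.5, 0.3, -3.4]
grip_width: 0.0399
time: 5.5
position: [0.504, -0.098, 0.0456]
orientation: [-1.125, 2.929, -0.006]
wrist_force: [-0.3, -0.5, -0.8]
grip_width: 0.0395
time: 6.3
position: [0.4977, -0.0952, 0.2472]
orientation: [1.123, -2.926, -0.012]
wrist_force: [-0.1, 0.1, -2.7]
grip_width: 0.0396
t6.35 pos [ 0.4998 -0.0961  0.2521] shift30 [-1.66  4.87  1.6 ] turn [-0.001 -0.002 -0.002] q [-0.41  0.18  1.62  0.    1.34  2.  ] F [ 2.3 -0.8  1.7] w 0.0396
```

View pics/w2.png

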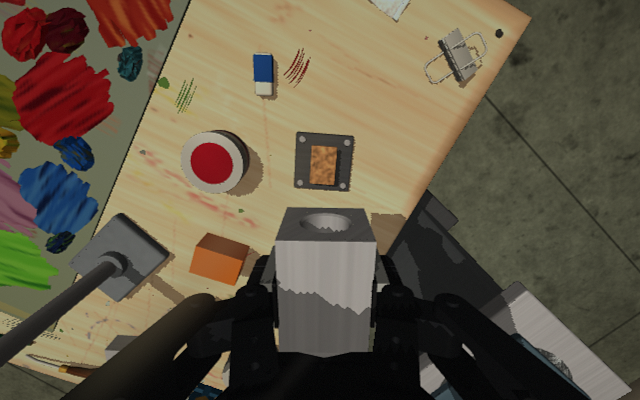

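```bash
python3 -m pendant '[30,-0.1,0.31,0.1,0,0,0.128,30,-0.1,0.31,0.1,0,0,0.128,30,-0.1,0.31,0.1,0,0,0.128,30,-0.1,0.31,0.1,0,0,0.128,30,-0.1,0.31,0.1,0,0,0.128,30,-0.1,0.31,0.1,0,0,0.128,30,-0.1,0.31,0.1,0,0,0.128,30,-0.1,0.31,0.1,0,0,0.128]' >/dev/null; python3 rec.py
python3 -m pendant '[30,-0.1,0.31,0.1,0,0,0.128,30,-0.1,0.31,0.1,0,0,0.128,30,-0.1,0.31,0.1,0,0,0.128,30,-0.1,0.31,0.1,0,0,0.128,30,-0.1,0.31,0.1,0,0,0.128,30,-0.1,0.31,0.1,0,0,0.128,30,-0.1,0.31,0.1,0,0,0.128,30,-0.1,0.31,0.1,0,0,0.128]' >/dev/null; python3 rec.py
python3 - <<'E'
from go import *
from fk import *
D=[json.loads(l) for l in open("log.jsonl")]
r=least_squares(lambda p:np.concatenate([pos(q,p,1)-np.array(P) for q,P,o in D]),p0);print(r.x.round(4),np.abs(r.fun).max())
go([.45,.05,.30],down(-.371))
go([.45,.05,.30],tilt(-.371,np.pi/2,2)); print(tilt(-.371,np.pi/2,2).round(2))
t=cv2.imread("pics/w2.png");cv2.imwrite("pics/z7.png",cv2.resize(t[190:260,270:380],None,fx=6,fy=6,interpolation=cv2.INTER_CUBIC))
E
```

```text
[0.2217 0.5344 0.0602 0.4259 0.1108 0.3372 0.    ] 3.3306690738754696e-16
t7.95 pos [0.4455 0.0584 0.2916] shift30 [ 0.15 -0.28  0.28] turn [ 0.006 -0.011 -0.092] q [-0.11  0.05  1.68 -0.01  1.42  0.17] F [-0.3  0.5 -2.3] w 0.0396
t7.95 pos [0.4455 0.0584 0.2916] shift30 [ 0.15 -0.28  0.28] turn [ 1.495 -0.511 -0.079] q [-0.11  0.05  1.68 -0.01  1.42  0.17] F [-0.3  0.5 -2.3] w 0.0396
[[ 0.93  0.    0.36]
 [-0.36 -0.    0.93]
 [ 0.   -1.   -0.  ]]
```

View pics/z7.png

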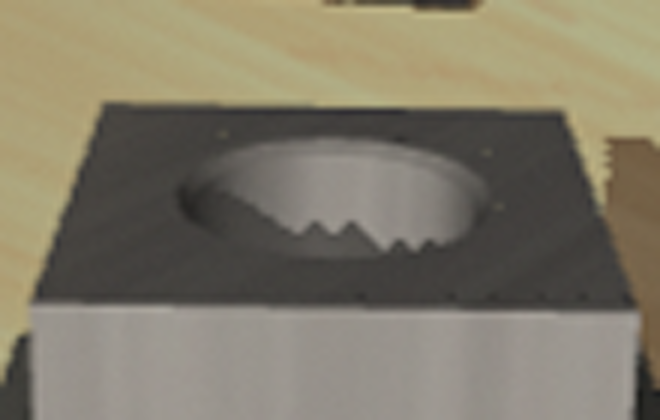

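```bash
python3 -m pendant '[30,0.02,-0.03,0.03,0.125,-0.043,-0.007,30,0.02,-0.03,0.03,0.125,-0.043,-0.007,30,0.02,-0.03,0.03,0.125,-0.043,-0.007,30,0.02,-0.03,0.03,0.125,-0.043,-0.007,30,0.02,-0.03,0.03,0.125,-0.043,-0.007,30,0.02,-0.03,0.03,0.125,-0.043,-0.007]'; python3 - <<'E'
from go import *
go([.45,.05,.30],tilt(-.371,np.pi/2,2))
E
```

```text
time: 8.55
position: [0.4493, 0.0594, 0.2974]
orientation: [-2.316, 0.35, -0.202]
wrist_force: [-0.4, 0.6, -2.7]
grip_width: 0.0395
t8.55 pos [0.4493 0.0594 0.2974] shift30 [ 0.02 -0.31  0.09] turn [ 0.731 -0.223 -0.037] q [-0.71  0.04  1.94  0.74  1.53 -0.59] F [-0.4  0.6 -2.7] w 0.0395
```

```bash
python3 -m pendant '[30,0,-0.05,0,0.12,-0.037,-0.006,30,0,-0.05,0,0.12,-0.037,-0.006,30,0,-0.05,0,0.12,-0.037,-0.006,30,0,-0.05,0,0.12,-0.037,-0.006,30,0,-0.05,0,0.12,-0.037,-0.006,30,0,-0.05,0,0.12,-0.037,-0.006,30,0,0,0,0,0,0]'; python3 - <<'E'
from go import *
go([.50,.07,.112],tilt(-.371,np.pi/2,2))
for n in("side","top","wrist"): cv2.imwrite(f"pics/{n}3.png",camera(n)["pixels"])
E
```

```text
time: 9.25
position: [0.4509, 0.0437, 0.2925]
orientation: [-1.538, 0.309, -0.305]
wrist_force: [-0.4, -0.1, -2.7]
grip_width: 0.0391
t9.25 pos [0.4509 0.0437 0.2925] shift30 [ 1.64  0.88 -6.02] turn [-0.011 -0.001  0.021] q [-0.96  0.49  2.15  1.06  1.84 -1.14] F [-0.4 -0.1 -2.7] w 0.0391
```

View pics/side3.png

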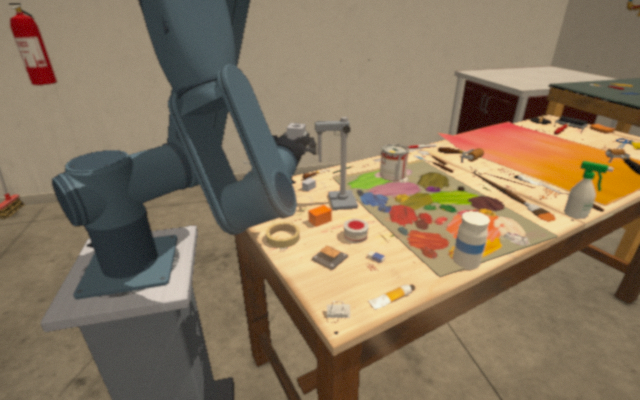

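View pics/top3.png

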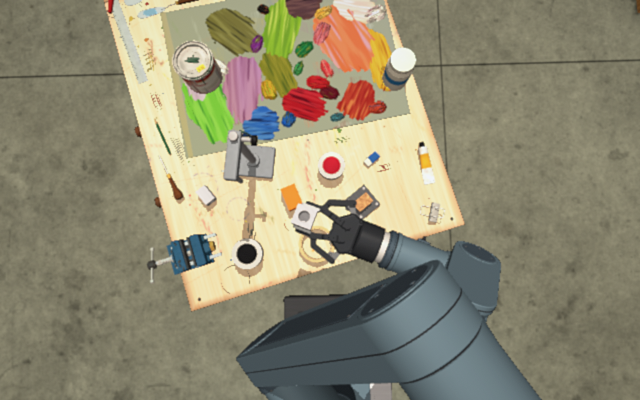

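View pics/wrist3.png

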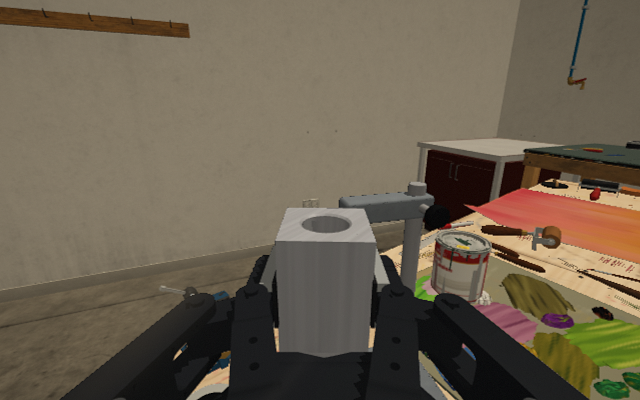

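```bash
python3 - <<'E'
from go import *
s=read_state();M=toolT(s);w=M[:3,3]-.337*M[:3,2];print(w)
c=camera("side");t=camera("top")
for n,cc in(("side",c),("top",t)):
    P=[w,w-[0,0,.05],w-[0,0,.1],w-[0,0,.29],M[:3,3]]
    print(n,proj(cc,P).round(0))
# IK poses for lowering
q=s["qpos"]
T=tilt(-.371,np.pi/2,2)
for P in([.45,.05,.29],[.5,.07,.2],[.5,.07,.112],[.547,.19,.112],[.547,.19,.157]):
    q,e_=ik(np.array(P),T,q);
    f=e('z',q[0])@e('y',q[1]+q[2])[:,2]; print(P,q.round(2),e_.round(4),"wrist",(np.array(P)-.337*T[:,2]).round(3),"fore",f.round(2))
E
```

```text
[ 0.32285562 -0.26723027  0.29427454]
side [[254. 198.]
 [257. 222.]
 [259. 245.]
 [267. 318.]
 [296. 135.]]
top [[465. 278.]
 [457. 276.]
 [449. 274.]
 [428. 269.]
 [304. 217.]]
[0.45, 0.05, 0.29] [-0.94  0.49  2.14  1.06  1.84 -1.14] 0.0 wrist [ 0.328 -0.264  0.29 ] fore [ 0.28 -0.39 -0.88]
[0.5, 0.07, 0.2] [-0.82  0.72  2.09  1.14  1.71 -1.27] 0.0 wrist [ 0.378 -0.244  0.2  ] fore [ 0.22 -0.24 -0.95]
[0.5, 0.07, 0.112] [-0.82  0.93  2.05  1.12  1.64 -1.43] 0.0 wrist [ 0.378 -0.244  0.112] fore [ 0.11 -0.12 -0.99]
[0.547, 0.19, 0.112] [-0.54  0.93  2.07  1.41  1.59 -1.43] 0.0 wrist [ 0.425 -0.124  0.112] fore [ 0.12 -0.07 -0.99]
[0.547, 0.19, 0.157] [-0.54  0.82  2.09  1.41  1.61 -1.35] 0.0 wrist [ 0.425 -0.124  0.157] fore [ 0.19 -0.12 -0.97]
```

```bash
python3 - <<'E'
import cv2
t=cv2.imread("pics/side3.png");cv2.imwrite("pics/z8.png",cv2.resize(t[60:250,160:330],None,fx=3.2,fy=3.2,interpolation=cv2.INTER_CUBIC))
E
```

```text
(no output)
```

View pics/z8.png

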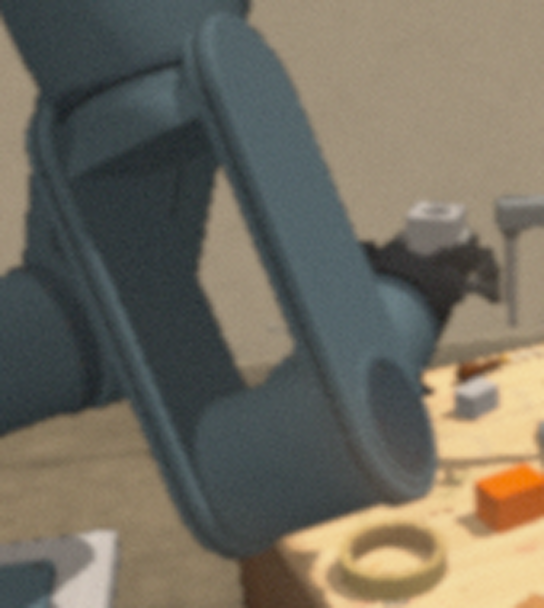

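```bash
python3 - <<'E'
from go import *
c=camera("wrist")
T=c["tool_from_camera"]
print(proj(c,[[x,-.03,z] for x,z in((-.02,-.02),(.02,-.02),(.02,.02),(-.02,.02),(0,0),(-.011,0),(.011,0),(0,.011),(0,-.011))],T).round(1))
t=c["pixels"];cv2.imwrite("pics/z9.png",cv2.resize(t[195:255,265:385],None,fx=6,fy=6,interpolation=cv2.INTER_CUBIC))
s=camera("side");print("pin side",proj(s,[[.547,.19,.15],[.547,.19,.242]]))
tt=camera("top");print(proj(tt,[[.547,.19,.15],[.547,.19,.242],[.621,.1855,.29]]))
sm=s["pixels"];cv2.imwrite("pics/z10.png",cv2.resize(sm[110:170,290:360],None,fx=8,fy=8,interpolation=cv2.INTER_CUBIC))
E
```

```text
[[270.1 237.4]
 [373.2 237.5]
 [361.1 204.1]
 [283.4 204. ]
 [322.  218.4]
 [297.6 218.4]
 [346.3 218.4]
 [322.1 210. ]
 [321.8 228.2]]
pin side [[319.76562257 162.43855831]
 [319.42846999 134.41003083]]
[[243.38299287 181.39213449]
 [235.8184981  175.45055595]
 [233.17235154 135.9385271 ]]
```

View pics/z9.png

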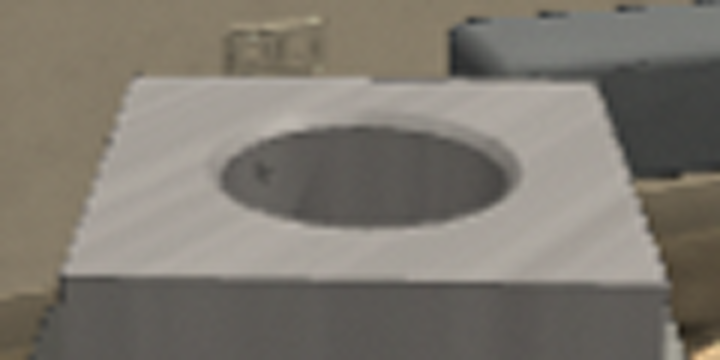

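View pics/z10.png

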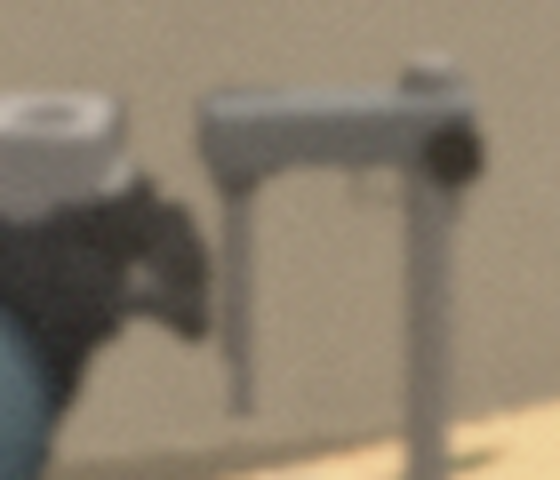

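```bash
python3 -m pendant '[30,0.23,0.12,-0.85,-0.002,0,0.003,30,0.23,0.12,-0.85,-0.002,0,0.003,30,0.23,0.12,-0.85,-0.002,0,0.003,30,0.23,0.12,-0.85,-0.002,0,0.003,30,0.23,0.12,-0.85,-0.002,0,0.003,30,0.23,0.12,-0.85,-0.002,0,0.003,30,0.23,0.12,-0.8,-0.002,0,0.003,30,0,0,0,0,0,0]'; python3 - <<'E'
from go import *
go([.50,.07,.112],tilt(-.371,np.pi/2,2))
E
```

```text
time: 10.45
position: [0.5028, 0.0707, 0.117]
orientation: [-1.59, 0.261, -0.314]
wrist_force: [-0.1, -1.1, -1.5]
grip_width: 0.0395
t10.45 pos [0.5028 0.0707 0.117 ] shift30 [-0.09 -0.02 -0.17] turn [ 0.044  0.026 -0.006] q [-0.81  0.89  2.05  1.12  1.62 -1.43] F [-0.1 -1.1 -1.5] w 0.0395
```

```bash
python3 -m pendant '[30,0,0,-0.15,0.044,0.026,-0.006,30,0,0,0,0,0,0,30,0,0,0,0,0,0]'; python3 - <<'E'
from go import *
go([.547,.19,.112],tilt(-.371,np.pi/2,2))
for n in("side","wrist"): cv2.imwrite(f"pics/{n}4.png",camera(n)["pixels"])
E
```

```text
time: 10.75
position: [0.5031, 0.0703, 0.1157]
orientation: [-1.552, 0.287, -0.293]
wrist_force: [0.3, 0.3, -2.8]
grip_width: 0.0396
t10.75 pos [0.5031 0.0703 0.1157] shift30 [ 1.46  3.99 -0.12] turn [ 0.002  0.004 -0.002] q [-0.82  0.92  2.05  1.13  1.65 -1.42] F [ 0.3  0.3 -2.8] w 0.0396
```

View pics/side4.png

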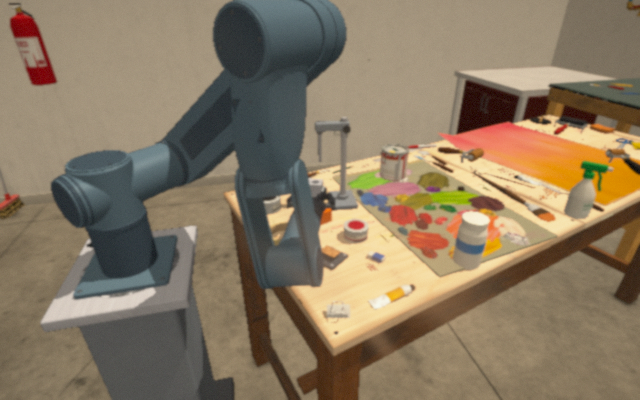

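View pics/wrist4.png

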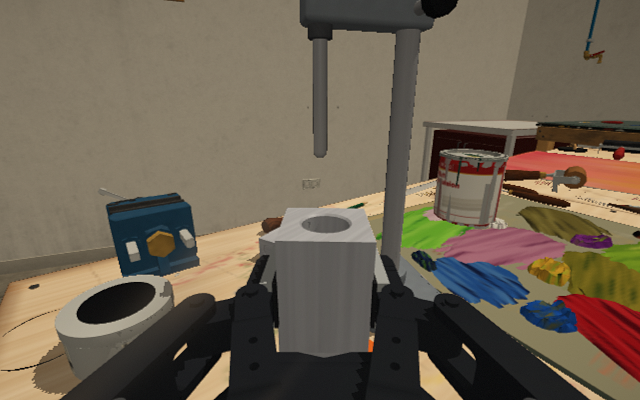

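```bash
cat > al.py <<'E'
from go import *
s=read_state();c=camera("wrist");T=c["tool_from_camera"]
Tw=toolT(s)@T
print("pred pin tip/top",proj(c,[[.547,.19,.15],[.547,.19,.242]],Tw).round(1))
go([.547,.19,.112],tilt(-.371,np.pi/2,2))
import sys
cv2.imwrite(sys.argv[1],c["pixels"])
E
python3 al.py pics/w5.png; python3 -c "
import cv2
t=cv2.imread('pics/w5.png');cv2.imwrite('pics/z11.png',cv2.resize(t[20:170,270:370],None,fx=4,fy=4,interpolation=cv2.INTER_CUBIC))"
```

```text
pred pin tip/top [[320.4 158.3]
 [320.6  37.4]]
t10.90 pos [0.5031 0.0703 0.1155] shift30 [ 1.46  3.99 -0.12] turn [ 0.002  0.004 -0.001] q [-0.82  0.92  2.05  1.13  1.64 -1.42] F [ 0.3 -0.  -2.3] w 0.0395
```

View pics/z11.png

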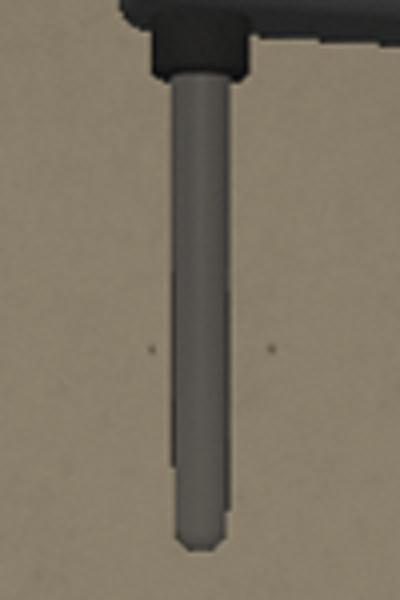

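```bash
python3 -m pendant '[30,0,0,-0.15,0,0,0,30,0.25,0.68,-0.02,0,0,0,30,0.25,0.68,0,0,0,0,30,0.25,0.68,0,0,0,0,30,0.25,0.68,0,0,0,0,30,0,0,0,0,0,0]'; python3 al.py pics/w6.png
```

```text
time: 11.5
position: [0.5351, 0.1522, 0.1109]
orientation: [-1.557, 0.286, -0.301]
wrist_force: [-0.1, 0.5, -3.1]
grip_width: 0.0394
pred pin tip/top [[318.4 177.5]
 [319.4 -13. ]]
t11.55 pos [0.5352 0.1512 0.1109] shift30 [0.39 1.29 0.04] turn [0.008 0.009 0.004] q [-0.63  0.93  2.07  1.32  1.6  -1.44] F [ 0.1 -0.1 -1.3] w 0.0393
```

View pics/w6.png

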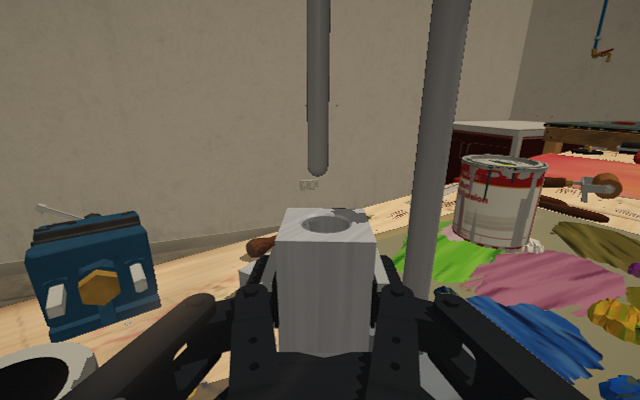

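```bash
python3 -m pendant '[30,0.15,0.5,0,0.008,0.009,0.004,30,0.15,0.5,0,0,0,0,30,0.06,0.25,0,0,0,0,30,0,0,0,0,0,0,30,0,0,0,0,0,0]'; python3 al.py pics/w7.png;  python3 - <<'E'
from h import *
cv2.imwrite("pics/side7.png",camera("side")["pixels"][100:260,220:420].repeat(4,0).repeat(4,1)[:600])
cv2.imwrite("pics/top7.png",camera("top")["pixels"][120:240,200:360].repeat(5,0).repeat(5,1)[:600])
E
```

```text
time: 12.05
position: [0.5471, 0.1862, 0.1107]
orientation: [-1.552, 0.292, -0.295]
wrist_force: [0.5, -1.4, -2.8]
grip_width: 0.0394
pred pin tip/top [[318.8 196.5]
 [318.2 -49.5]]
t12.10 pos [0.5471 0.1861 0.1108] shift30 [-0.    0.13  0.04] turn [0.002 0.002 0.003] q [-0.55  0.93  2.07  1.4   1.59 -1.43] F [ 0.3  1.2 -3. ] w 0.0394
```

View pics/w7.png

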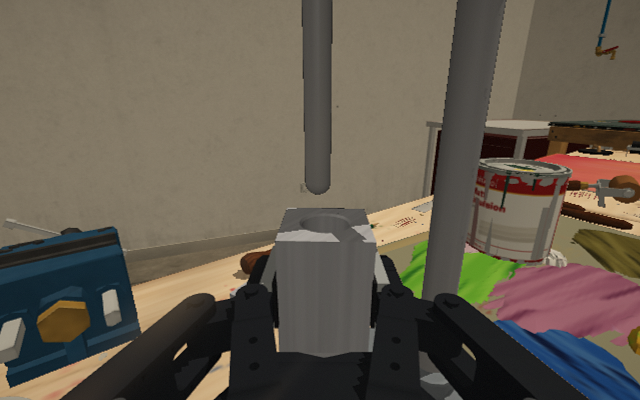

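View pics/side7.png

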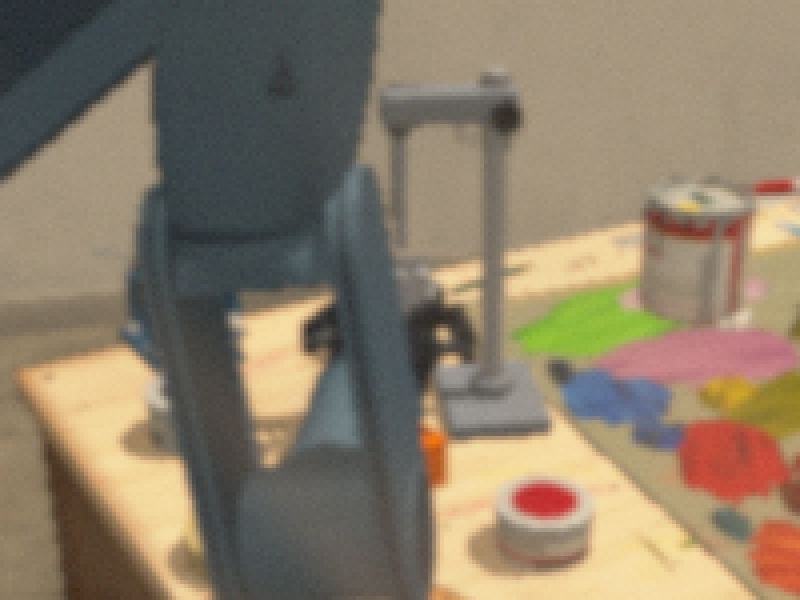

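View pics/top7.png

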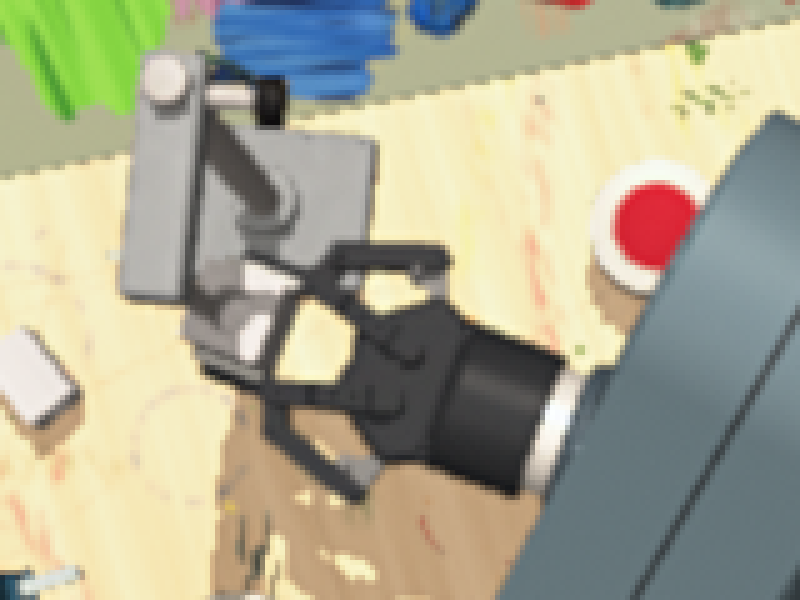

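```bash
python3 - <<'E'
from go import *
im=cv2.imread("pics/w7.png");g=cv2.GaussianBlur(cv2.cvtColor(im,cv2.COLOR_BGR2GRAY),(0,0),.7).astype(float)
c=camera("wrist");s=read_state();Tw=toolT(s)@c["tool_from_camera"]
for r in(60,110,150,175):
    d=np.diff(g[r,290:350]);print(r,290+d.argmin()+.5,290+d.argmax()+.5,d.min(),d.max())
x=toolT(s)[:3,0]
for z in(.225,.2,.175,.16): 
    p=np.array([.547,.19,z]);print(z,proj(c,[p-x*.006,p+x*.006],Tw).round(1).tolist())
cv2.imwrite("pics/z12.png",cv2.resize(im[170:260,260:390],None,fx=6,fy=6,interpolation=cv2.INTER_CUBIC))
E
```

```text
60 302.5 331.5 -28.0 27.0
110 303.5 331.5 -25.0 24.0
150 304.5 331.5 -23.0 33.0
175 304.5 330.5 -26.0 27.0
0.225 [[301.8, 5.6], [333.8, 5.6]]
0.2 [[303.1, 77.5], [333.0, 77.5]]
0.175 [[304.2, 140.7], [332.3, 140.7]]
0.16 [[304.8, 174.9], [331.9, 175.0]]
```

View pics/z12.png

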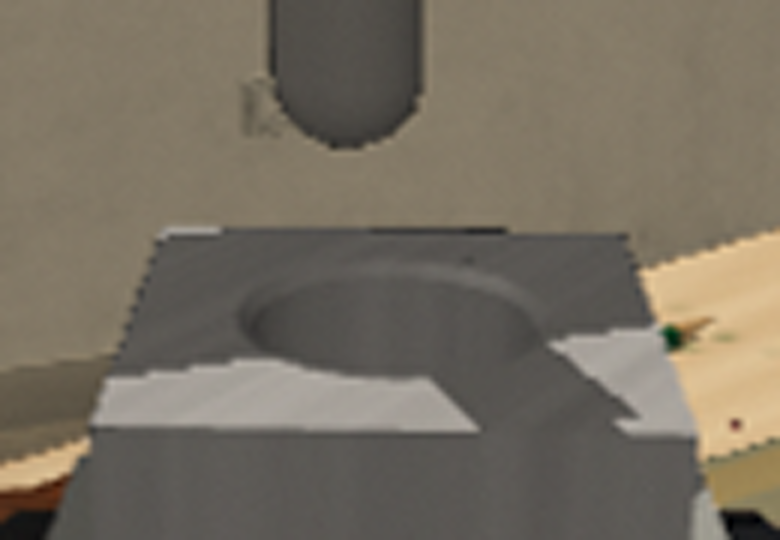

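```bash
python3 -m pendant '[30,-0.05,0.22,0,0.002,0.002,0.003,30,0,0,0,0,0,0,30,0,0,0,0,0,0]'; python3 al.py pics/w8.png;  python3 - <<'E'
import cv2
im=cv2.imread("pics/w8.png")
cv2.imwrite("pics/z13.png",cv2.resize(im[170:260,260:390],None,fx=6,fy=6,interpolation=cv2.INTER_CUBIC))
E
```

```text
time: 12.55
position: [0.5459, 0.1923, 0.1107]
orientation: [-1.551, 0.293, -0.292]
wrist_force: [-0.2, 0.7, -2.6]
grip_width: 0.0392
pred pin tip/top [[326.2 200.1]
 [326.8 -56.7]]
t12.60 pos [0.5458 0.1924 0.1108] shift30 [ 0.04 -0.08  0.04] turn [-0.    -0.001  0.001] q [-0.53  0.93  2.08  1.41  1.59 -1.44] F [ 0.5 -0.1 -1.4] w 0.0393
```

View pics/z13.png

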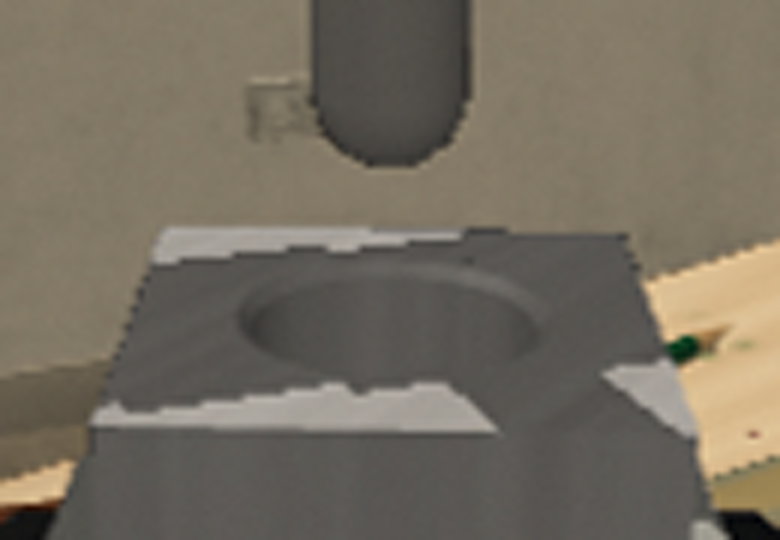

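```bash
python3 -m pendant '[30,0,0,0.25,0,0,0,30,0,0,0,0,0,0,30,0,0,0,0,0,0]'; python3 al.py pics/w9.png;  python3 - <<'E'
import cv2
im=cv2.imread("pics/w9.png")
cv2.imwrite("pics/z14.png",cv2.resize(im[170:260,260:390],None,fx=6,fy=6,interpolation=cv2.INTER_CUBIC))
E
```

```text
time: 12.9
position: [0.5457, 0.1924, 0.119]
orientation: [-1.55, 0.293, -0.291]
wrist_force: [1.1, 0.1, -1.5]
grip_width: 0.0396
pred pin tip/top [[326.6 217.9]
 [327.2 -27.8]]
t12.95 pos [0.5457 0.1924 0.1191] shift30 [ 0.04 -0.08 -0.24] turn [-0.001 -0.001  0.001] q [-0.53  0.91  2.08  1.41  1.6  -1.42] F [ 0.3 -0.2 -2.1] w 0.0393
```

View pics/z14.png

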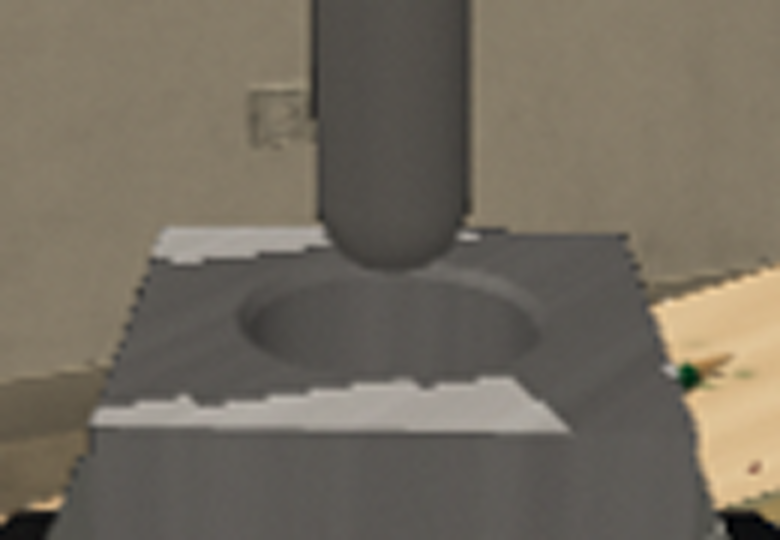

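```bash
python3 -m pendant '[30,0.05,0.14,-0.06,0,0,0,30,0,0,0,0,0,0,30,0,0,0,0,0,0]'; python3 al.py pics/w10.png;  python3 - <<'E'
import cv2
im=cv2.imread("pics/w10.png")
cv2.imwrite("pics/z15.png",cv2.resize(im[170:260,260:390],None,fx=6,fy=6,interpolation=cv2.INTER_CUBIC))
from h import *
cv2.imwrite("pics/top10.png",cv2.resize(camera("top")["pixels"][145:195,215:275],None,fx=10,fy=10,interpolation=cv2.INTER_CUBIC))
E
```

```text
time: 13.25
position: [0.5474, 0.197, 0.1171]
orientation: [-1.551, 0.293, -0.292]
wrist_force: [-0.3, 0.4, -1.9]
grip_width: 0.0393
pred pin tip/top [[326.8 217.8]
 [327.7 -40.9]]
t13.30 pos [0.5474 0.197  0.1171] shift30 [-0.01 -0.23 -0.17] turn [-0.    -0.     0.001] q [-0.52  0.92  2.08  1.42  1.59 -1.43] F [-0.2 -0.2 -3.2] w 0.0393
```

View pics/z15.png

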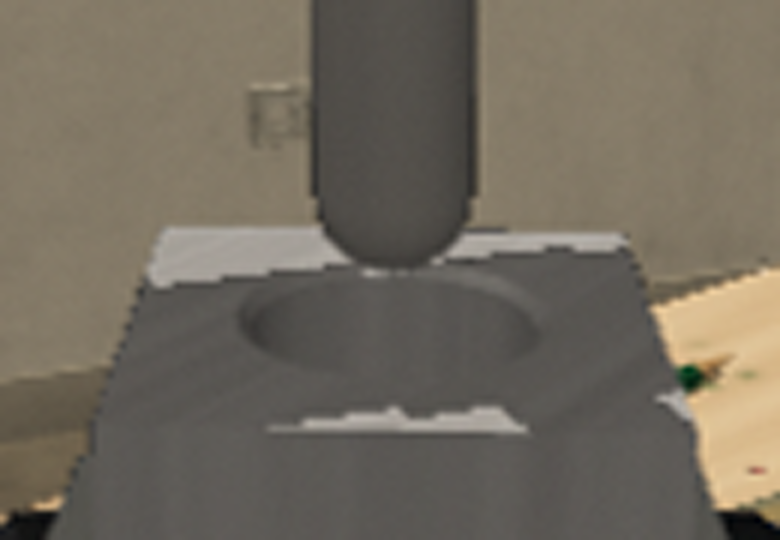

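View pics/top10.png

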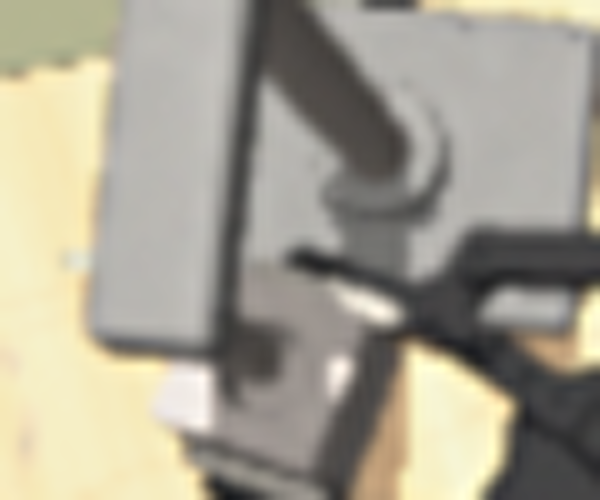

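```bash
python3 -m pendant '[30,0,0,0.1,0,0,0,30,0,0,0.1,0,0,0,30,0,0,0.1,0,0,0,30,0,0,0,0,0,0]'; python3 al.py pics/w11.png;  python3 - <<'E'
import cv2
im=cv2.imread("pics/w11.png")
cv2.imwrite("pics/z16.png",cv2.resize(im[170:260,260:390],None,fx=6,fy=6,interpolation=cv2.INTER_CUBIC))
E
```

```text
time: 13.75
position: [0.5473, 0.1968, 0.1269]
orientation: [-1.55, 0.293, -0.291]
wrist_force: [-0.6, -1.1, -2.4]
grip_width: 0.0395
pred pin tip/top [[326.8 238.5]
 [327.5  -6.2]]
t13.80 pos [0.5473 0.1968 0.1267] shift30 [-0.01 -0.23 -0.49] turn [-0.001 -0.001  0.001] q [-0.52  0.89  2.08  1.42  1.6  -1.41] F [ 0.5 -1.1 -2.7] w 0.0392
```

View pics/z16.png

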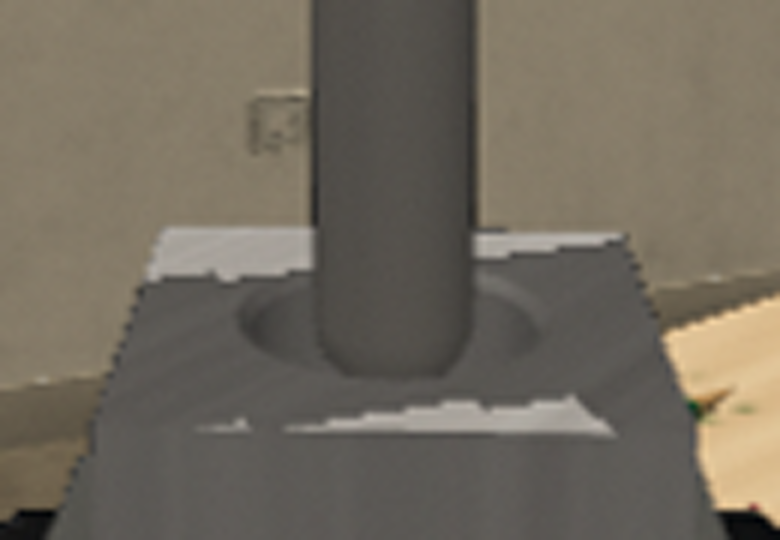

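```bash
python3 -m pendant '[30,0,0,0.2,0,0,0,30,0,0,0.2,0,0,0,30,0,0,0.2,0,0,0,30,0,0,0,0,0,0]'; python3 -m pendant '[30,0,0,0.1,0,0,0,30,0,0,0,0,0,0]'; python3 al.py pics/w12.png;  python3 - <<'E'
import cv2
im=cv2.imread("pics/w12.png")
cv2.imwrite("pics/z17.png",cv2.resize(im[170:260,260:390],None,fx=6,fy=6,interpolation=cv2.INTER_CUBIC))
E
```

```text
time: 14.2
position: [0.5473, 0.1968, 0.1465]
orientation: [-1.55, 0.293, -0.291]
wrist_force: [-0.4, -0.3, -2.2]
grip_width: 0.039
time: 14.4
position: [0.5472, 0.1968, 0.1501]
orientation: [-1.55, 0.292, -0.292]
wrist_force: [-0.1, 0.3, -3.0]
grip_width: 0.0391
pred pin tip/top [[326.9 284.1]
 [327.7  67.5]]
t14.45 pos [0.5472 0.1968 0.1499] shift30 [-0.01 -0.23 -1.26] turn [-0.001 -0.     0.001] q [-0.52  0.84  2.1   1.42  1.6  -1.37] F [-0.3 -0.5 -2.1] w 0.0392
```

View pics/z17.png

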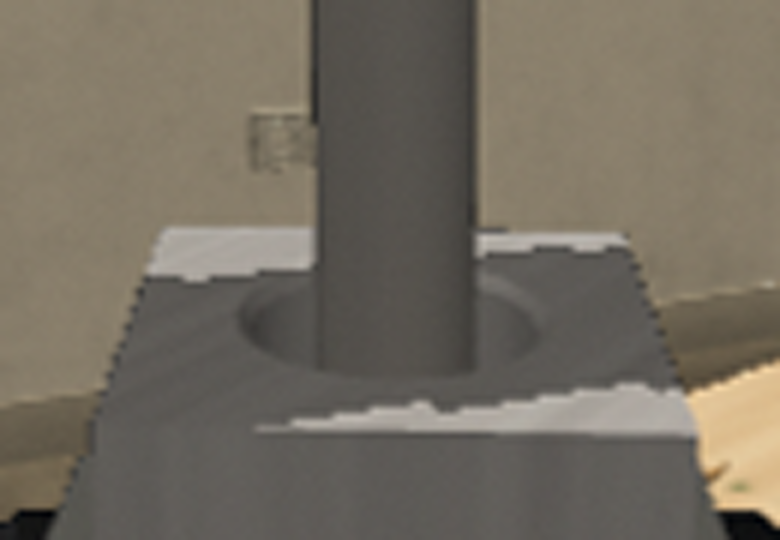

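Pin deep inside, no contact. Creep up until the force shows it bottomed.

```bash
for i in 1; do python3 -m pendant '[30,0,0,0.1,0,0,0,30,0,0,0,0,0,0]'; done; python3 -m pendant '[30,0,0,0.07,0,0,0,30,0,0,0,0,0,0]'; python3 -m pendant '[30,0,0,0.05,0,0,0,30,0,0,0,0,0,0]'
```

```text
time: 14.65
position: [0.5472, 0.1969, 0.1528]
orientation: [-1.551, 0.293, -0.291]
wrist_force: [0.4, -0.8, -1.7]
grip_width: 0.0394
time: 14.85
position: [0.5472, 0.1969, 0.155]
orientation: [-1.55, 0.293, -0.291]
wrist_force: [-0.2, 0.1, -2.3]
grip_width: 0.0391
time: 15.05
position: [0.5472, 0.1969, 0.1565]
orientation: [-1.55, 0.293, -0.291]
wrist_force: [1.2, -0.5, -2.1]
grip_width: 0.0394
```

```bash
python3 -m pendant '[30,0,0,0.05,0,0,0,30,0,0,0,0,0,0]';python3 -m pendant '[30,0,0,0.05,0,0,0,30,0,0,0,0,0,0]'
```

```text
time: 15.25
position: [0.5471, 0.1969, 0.1569]
orientation: [-1.553, 0.294, -0.29]
wrist_force: [0.2, 0.3, -3.7]
grip_width: 0.0396
time: 15.45
position: [0.5471, 0.1969, 0.1571]
orientation: [-1.556, 0.296, -0.289]
wrist_force: [0.7, 0.8, -4.7]
grip_width: 0.0393
```

```bash
python3 -m pendant '[30,0,0,0.08,0,0,0,30,0,0,0.08,0,0,0,30,0,0,0.08,0,0,0,30,0,0,0,0,0,0]';python3 al.py pics/w13.png;  python3 - <<'E'
import cv2
im=cv2.imread("pics/w13.png")
cv2.imwrite("pics/z18.png",cv2.resize(im[170:260,260:390],None,fx=6,fy=6,interpolation=cv2.INTER_CUBIC))
E
```

```text
time: 15.85
position: [0.5472, 0.197, 0.1574]
orientation: [-1.571, 0.302, -0.284]
wrist_force: [0.4, 0.2, -12.7]
grip_width: 0.0394
pred pin tip/top [[327.1 297.8]
 [326.3  89.2]]
t15.90 pos [0.5472 0.197  0.1575] shift30 [-0.01 -0.23 -1.52] turn [ 0.017 -0.015  0.002] q [-0.52  0.8   2.1   1.42  1.59 -1.33] F [  1.9   1.  -17.9] w 0.0399
```

View pics/z18.png

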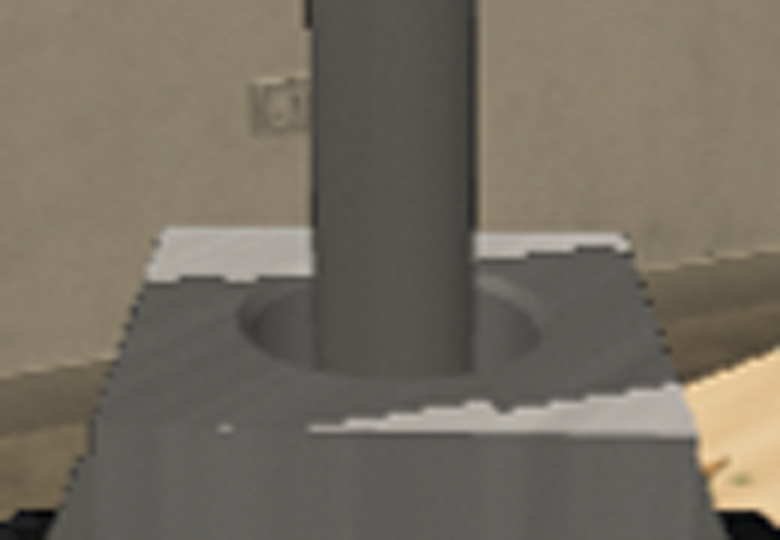

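```bash
python3 -m pendant '[30,0,0,-0.15,0,0,0,30,0,0,-0.15,0.01,-0.01,0,30,0,0,-0.2,0,0,0,30,0,0,-0.25,0,0,0,30,0,0,-0.25,0,0,0,30,0,0,-0.25,0,0,0,30,0,0,-0.25,0,0,0,30,0,0,0,0,0,0]'; python3 al.py pics/w14.png
```

```text
time: 16.7
position: [0.5475, 0.1966, 0.1175]
orientation: [-1.538, 0.287, -0.298]
wrist_force: [0.5, 0.2, -1.6]
grip_width: 0.0393
pred pin tip/top [[326.7 217.9]
 [328.7 -36.9]]
t16.75 pos [0.5475 0.1966 0.118 ] shift30 [-0.02 -0.22 -0.2 ] turn [-0.011  0.009  0.002] q [-0.52  0.92  2.08  1.42  1.61 -1.44] F [ 0.9  0.4 -1.8] w 0.0394
```

View pics/w14.png

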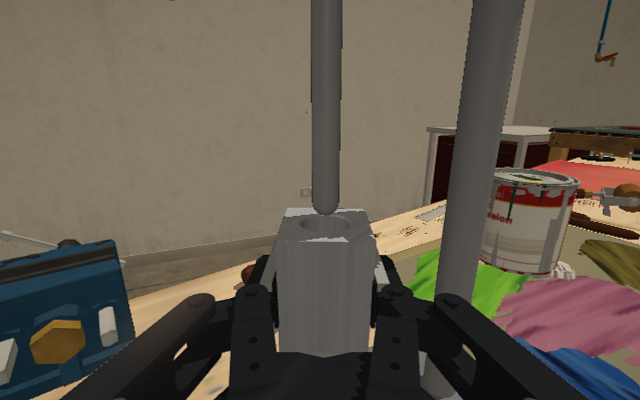

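```bash
python3 -m pendant '[30,0,0,-0.2,-0.011,0.009,0.002,30,-0.12,-0.3,0,0,0,0,30,-0.25,-0.65,0,0,0,0,30,-0.25,-0.65,0,0,0,0,30,-0.25,-0.65,0,0,0,0,30,-0.25,-0.65,0,0,0,0,30,-0.25,-0.65,0,0,0,0,30,0,0,0,0,0,0]'; python3 -m pendant '[30,0,0,0.4,0,0,0,30,0,0,0.5,0,0,0,30,0,0,0.3,0,0,0,30,0,0,0,0,0,0,30,0,0,0,0,0,0,30,0,0,0,0,0,0]';python3 al.py pics/w15.png; python3 - <<'E'
from h import *
for n in("side","top"): cv2.imwrite(f"pics/{n}15.png",camera(n)["pixels"])
s=read_state();print(np.abs(s["dq"]).max(),toolT(s)[:3,1])
E
```

```text
time: 17.55
position: [0.5033, 0.0839, 0.1128]
orientation: [-1.554, 0.287, -0.293]
wrist_force: [0.6, 0.3, -2.0]
grip_width: 0.0394
time: 18.15
position: [0.5027, 0.0854, 0.1527]
orientation: [-1.554, 0.285, -0.292]
wrist_force: [1.0, 0.2, -1.9]
grip_width: 0.0394
pred pin tip/top [[327.4 204.6]
 [328.5  88.7]]
t18.20 pos [0.5027 0.0854 0.1526] shift30 [ 1.48  3.49 -1.35] turn [ 0.003  0.004 -0.003] q [-0.79  0.83  2.09  1.15  1.66 -1.37] F [ 0.8 -0.1 -1.4] w 0.0396
0.0034524812292661654 [ 0.00337064 -0.0031368  -0.9999894 ]
```

View pics/w15.png

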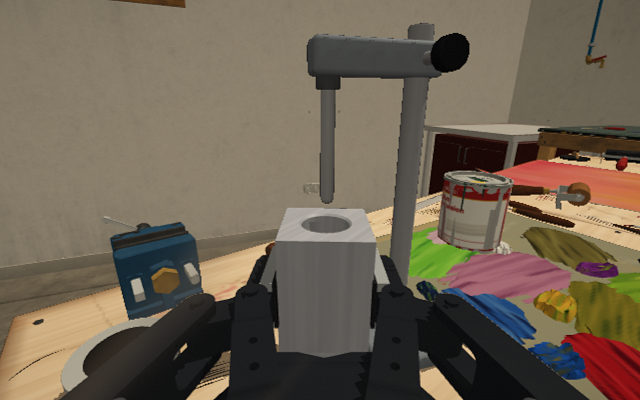

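View pics/top15.png

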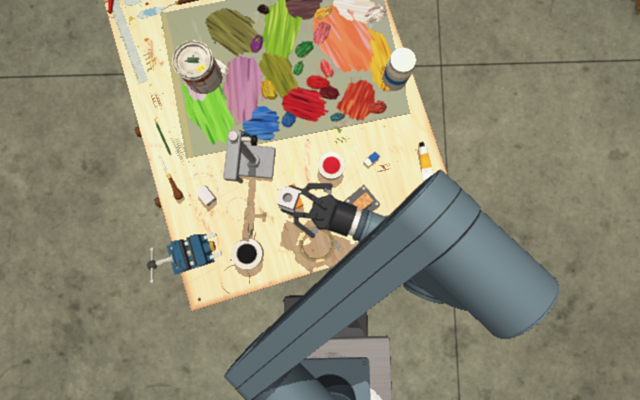

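View pics/side15.png

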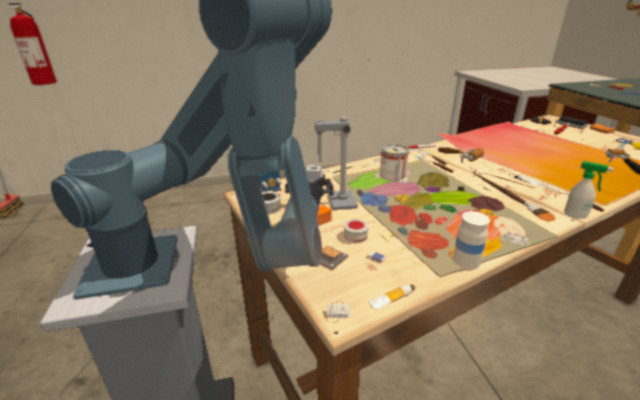

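```bash
python3 -c "from rig import *; print(hand_in())"
```

```text
the job is handed in; nothing more can be done
None
```

I picked the block off the rest, turned it bore-up and raised it onto the gauge pin. It stopped dead at TCP z ≈ 0.157 m with about 15 N of upward push, held for about half a second. That height agrees with the pin tip standing on the floor of the 35 mm bore. I then drew it down off the pin and backed it out.

State when I handed in, at about 18.3 s:
- **Grip:** the block is held at a finger opening of 39.5 mm with a 60 N grip setting.
- **Pose:** the bore axis is within about 0.3° of vertical by the tool pose, and the block centre is about 0.15 m above the table.
- **Clearance:** it is about 0.11 m sideways from the pin, the joints are still, and the wrist force reads only the weight of the block.
- **Bystanders:** the clip, eraser and yellow paint tube look unmoved in the last side and top views. The tape roll is partly hidden by the arm in both, but nothing came near it and no contact force showed.

One small disagreement: the wrist camera showed the block about 2 mm low and 2 mm sideways of where I expected it in the grip. It also put the pin about 3–5 mm farther out than my first estimate. I corrected for both before inserting, and no side force appeared on the way in.

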